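# Put the yellow printing block back in its keyed storage bay

## Task

Put the yellow printing block away in the bay with the yellow label, white-banded end towards the label, and feel along the bay for the spot where the cleats under the block drop into their recesses, so that it lies fully home and flat, and let go. Leave the red and blue blocks, the ink tin and the roller where they are.

Things in the scene. Friction and masses are not known exactly. Their poses are not given: they have to be found in the camera images.
- block_yellow: wooden relief-printing block, yellow face, 150 (x) x 50 (y) x 33 high; white band across the face at its +x end. Origin: centre of its underside (bottom of the cleats), z up. Two cleats 7 high cross the underside: 30 long centred at x = +40, 16 long at x = -40. 0.2 to 0.4 kg. Starts on the inking slab.
- bay_yellow: plywood bay, yellow label tile on an end block (30 high, x = +125 to +185) closing its +x end; -x end open. Origin: on the table, mid-channel; x along the channel to the label, z up. Base 370 x 90 x 6, x = -180 to +190. Side walls: tops z = 26, inner faces y = +-28, x = -140 to +125. Neighbouring bays are 95 apart in y, in any order.
- bed_top (a point): point on top of the yellow bay's bed (black, top at bay z = 14), fixed at bay x = -100. The bed has two recesses 8 deep for the cleats: 34 long (nearer the label) and 20 long, centres 80 apart. The bed was set by hand: the middle between its recesses is anywhere from bay x = -30 to +30, not reported. Block origin: z = 14 on top of the bed, z = 7 when home
- bay_red: plywood bay, red label tile on an end block (30 high, x = +125 to +185) closing its +x end; -x end open. Origin: on the table, mid-channel; x along the channel to the label, z up. Base 370 x 90 x 6, x = -180 to +190. Side walls: tops z = 26, inner faces y = +-28, x = -140 to +125. Holds the red block.
- bay_blue: plywood bay, blue label tile on an end block (30 high, x = +125 to +185) closing its +x end; -x end open. Origin: on the table, mid-channel; x along the channel to the label, z up. Base 370 x 90 x 6, x = -180 to +190. Side walls: tops z = 26, inner faces y = +-28, x = -140 to +125. Holds the blue block.
- block_red: wooden relief-printing block, red face, 150 (x) x 50 (y) x 33 high; white band across the face at its +x end. Origin: centre of its underside (bottom of the cleats), z up. Two cleats 7 high cross the underside: 30 long centred at x = +40, 16 long at x = -40. Home in the red bay.
- block_blue: wooden relief-printing block, blue face, 150 (x) x 50 (y) x 33 high; white band across the face at its +x end. Origin: centre of its underside (bottom of the cleats), z up. Two cleats 7 high cross the underside: 30 long centred at x = +40, 16 long at x = -40. Home in the blue bay.
- slab: dark wooden inking slab, fixed, 280 (x) x 200 (y) x 6, yellow ink smears; origin: centre of its underside
- brayer: ink roller lying on the table, about 165 long (x), roller 70 wide and 38 across at its +x end, 40 high; origin under its middle
- tin: ink tin, 80 across, 65 high, standing on the table; origin: centre of its underside
Not all that is in view belongs to the job. What is shaped like the block_yellow but pink is not meant.

How it is judged:
By the outcome, as a careful person would: the job done as asked, in the order asked, and still so for the second after the job is handed in, with the robot touching nothing.
It also fails if it takes over 43 s, if anything falls off the work surface, if the arm or the gripper's body presses on something with over 40 N, if the wrist force passes 120 N, or if a joint passes its speed limit or range.

## Robot

A 6-joint arm with a two-finger parallel gripper is mounted at the origin on the work surface. World frame = base frame: x ahead of the robot, y to its left, z up, the work surface at z = 0. Lengths are in m, angles in rad, forces in N, time in s.
With the tool pointing down it reaches from about 0.325 to 0.775 m from the base axis. Payload 9.3 kg.
Tool frame: the origin (TCP) lies midway between the tips of the shut fingers; the grasp point (between the pads) lies 19 mm behind it (env.tcp_to_grasp is the distance from the TCP to the grasp point, in m); z points along the fingers, y is the line along which they close (so a half turn about z gives the same grasp; the last joint's range is limited). The gripper opens to 85 mm and grips with 20 to 120 N. Pads are 22 mm wide; open, the fingers measure 114 mm over their backs; the gripper's body (76 mm by 85 mm) begins 54 mm behind the grasp point. The pads swing forward as they close: fully open they stand 13 mm farther back than shut.
Start: joints at [-1.347, 0.259, 0.021, 1.334, 0, 1.418], TCP at [0.202, -0.511, 0.231] pointing down, gripper open.
Joint ranges: [-3.04, 3.04], [-0.91, 1.82], [-1.04, 1.36], [-1.92, 1.95], [-1.52, 1.45], [-3.14, 3.14]. Speed limits (rad/s): [2.22, 2.22, 2.79, 3.14, 3.14, 3.14].

## Interface

Orientations are given as a rotation vector (axis times angle).
In Python, from bench import env, optics gives the robot as it stands. Calls block until the motion is done:
- env.move_pose(position, orientation): joint-space move of the TCP to a pose.
- env.move_linear(position, attitude=None, velocity=0.15, contact_N=None): straight line of the TCP; attitude=None keeps the orientation; velocity is the mean speed in m/s. With contact_N (N) it stops when the force on the tool has changed by that much, and returns True; else False.
- env.movej(angles): joint-space move.
- env.set_gripper(opening, newtons=None): opening from 0.0 (shut) to 1.0 (fully open); newtons is the grip in N (None keeps the last); returns when the fingers have stopped.
- env.hold(seconds).
- env.solve_ik(position, orientation): joint angles nearest the present ones, or None.
- env.state(): the state.
- optics.read_camera(name): name is "scene" or "top"; returns a dict with "color" (400x640x3 uint8, red, green, blue), "camera_matrix" (3x3 intrinsics, pixels), "D" ([k1, k2, p1, p2, k3] as OpenCV has them; the pictures are not rectified), "eye" and "orientation" of the camera in the world. Camera axes: x right, y up, looking along -z (the intrinsics and any distortion apply to the point x, -y, -z); pixel columns grow to the right and rows downward; lengths in m; the calibration is good to about 2 mm. A picture is of the moment at which its call begins. There is no depth.
A pose or a line that the arm cannot do raises env.IKError and nothing moves.
- env.close_job(): hands the job in; it is judged then, once.
Trained networks look in a picture, given as the dict that the camera call returned (one of the last four; its "shot" number tells which), for a name from the list of things; names that differ only in an ending like _2 or _b are one class to them, and where a whole thing is asked for, a point or a joint stands for the part that bears it (a point fixed in the world has none). Each returns a list of dicts, best first, with "score" (0 to 1); they miss things now and then, are a little off and sometimes report something else, mostly with a low value. They report only what shows in the picture. A call takes as long as a camera call. They do not tell look-alikes from the thing itself.
- optics.spot_in(target, picture): "bbox" ([left, top, right, bottom] in pixels, round what is visible of it).
The state is a dict: "time": time; "joint_pos": joint angles; "dq": joint speeds; "joint_efforts": joint torques, N m; "eef_pos": TCP position; "ee_rot": TCP orientation; "ft_force": force on the tool from outside, world axes, zero at the start; "wrist_torque": the same for the moment, N m; "opening": opening from 0.0 (shut) to 1.0 (fully open); "finger_force": force on a finger pad.
Only numpy, scipy, OpenCV 4.12 (cv2) and the standard library are available. Lean on these libraries where they do the work, as an engineer would, in place of code of your own. Each camera call takes 0.05 s, during which the arm holds its last target. There are 200 camera calls.

## Working session

There is one attempt and no reset: what is moved stays moved. The work goes in short steps, each a Python script; the robot and the scene stay as the last script left them, time stands still between calls to the robot, and variables do not carry over. Pictures are saved under pics/ and viewed, at most 10 in all, crops included, and the job is handed in when it is done.

```bash
ls; mkdir -p pics; python3 - <<'E'
from bench import env, optics
import cv2
for n in("top","scene"):
    p=optics.read_camera(n); cv2.imwrite(f"pics/{n}0.png",p["color"][:,:,::-1])
    print(n,p["camera_matrix"],p["D"],p["eye"],p["orientation"])
    for t in("block_yellow","bay_yellow","bed_top","slab","bay_red","bay_blue","brayer","tin"):
        print(t,[([round(float(v)) for v in d["bbox"]],round(d["score"],2)) for d in optics.spot_in(t,p)])
print(env.state())
E
```

```text
pics
top [[431.48708267   0.         315.2487129 ]
 [  0.         431.48708267 202.58472638]
 [  0.           0.           1.        ]] [-0.1000981  0.         0.         0.         0.       ] [0.44537716 0.18380903 1.12345597] [ 0.0818744  -0.08525163 -1.56282751]
block_yellow [([146, 278, 210, 302], 0.79), ([239, 219, 298, 249], 0.73), ([154, 176, 207, 231], 0.66)]
bay_yellow [([341, 221, 487, 262], 0.67), ([349, 100, 412, 129], 0.64)]
bed_top [([343, 219, 489, 261], 0.65), ([224, 183, 317, 303], 0.5)]
slab [([224, 180, 317, 303], 0.68)]
bay_red [([348, 149, 487, 190], 0.59), ([277, 111, 306, 145], 0.34)]
bay_blue [([346, 183, 486, 229], 0.83)]
brayer [([349, 97, 412, 129], 0.82)]
tin [([276, 112, 306, 144], 0.65)]
scene [[505.1497597    0.         320.39710699]
 [  0.         505.1497597  194.93336947]
 [  0.           0.           1.        ]] [-0.10447888  0.          0.          0.          0.        ] [1.24162632 0.89776535 0.86248161] [0.40249301 1.0178597  2.1817005 ]
block_yellow [([344, 181, 402, 224], 0.9), ([454, 198, 512, 250], 0.87), ([394, 254, 465, 286], 0.83)]
bay_y
[... 338 characters left out ...]
5, 268], 0.65)]
{'time': 0.9, 'joint_pos': array([-1.34660404e+00,  2.58588120e-01,  2.14858068e-02,  1.33371926e+00,
        2.15336186e-06,  1.41819856e+00]), 'dq': array([-0.00040845,  0.00096898, -0.00052684, -0.00053569,  0.0015931 ,
       -0.00111847]), 'joint_efforts': array([-2.00630042e-03, -5.55370116e+01,  3.44731843e+01,  1.48998959e-03,
       -1.27585104e-04, -2.65384335e-05]), 'eef_pos': array([ 0.20235896, -0.51140085,  0.23127959]), 'ee_rot': array([-3.08598072e+00, -5.88360784e-01, -1.96105038e-06]), 'ft_force': array([-0.40002497, -0.36194813,  0.55325652]), 'wrist_torque': array([-0.02834411,  0.00074321,  0.04148804]), 'finger_force': 0.0, 'opening': 0.9970727781656394}
```

View pics/top0.png

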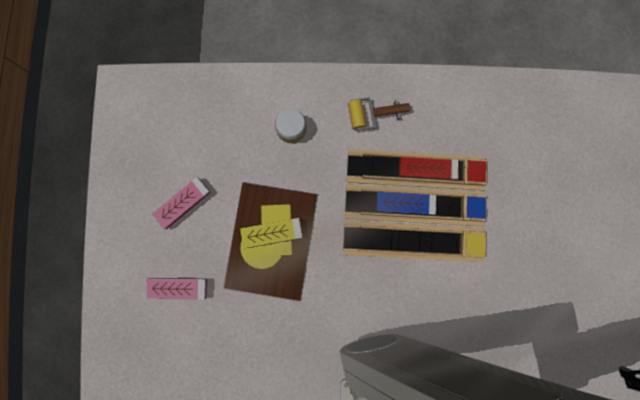

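```bash
python3 - <<'E'
import cv2
a=cv2.imread("pics/top0.png");c=cv2.resize(a[160:310,130:330],None,fx=4,fy=4,interpolation=cv2.INTER_CUBIC);cv2.imwrite("pics/crop0.png",c)
E
```

```text
(no output)
```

View pics/crop0.png

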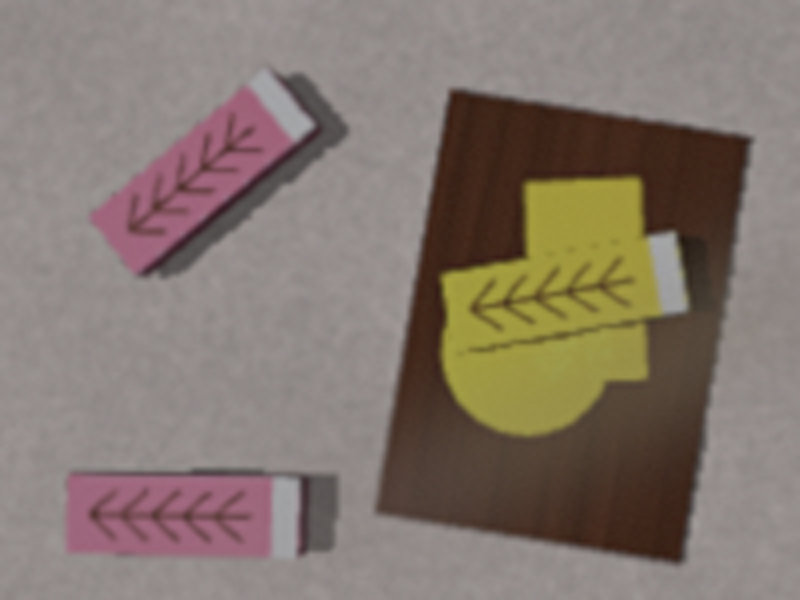

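Candidates: yellow-faced block on the slab at (271,234), pink look-alikes at (180,203) and (177,289). The one on the slab is block_yellow: it has a yellow face and a white band at its right end. The crop confirms this, with its face corners at crop (441,271), (677,231), (689,313) and (455,353). The yellow bay is the lowest of the three in the picture, with its label at (476,244).

```bash
python3 - <<'E'
import cv2,numpy as np
a=cv2.imread("pics/top0.png")[215:270,335:495]
c=cv2.resize(a,None,fx=5,fy=5,interpolation=cv2.INTER_CUBIC)
g=(np.clip(c/60.,0,1)**0.5*255).astype(np.uint8)
cv2.imwrite("pics/bay.png",np.vstack([c,g]))
b=cv2.imread("pics/scene0.png")[100:220,170:330]
cv2.imwrite("pics/bayS.png",(np.clip(cv2.resize(b,None,fx=5,fy=5,interpolation=cv2.INTER_CUBIC)/255.,0,1)**0.6*255).astype(np.uint8))
E
```

```text
(no output)
```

View pics/bay.png

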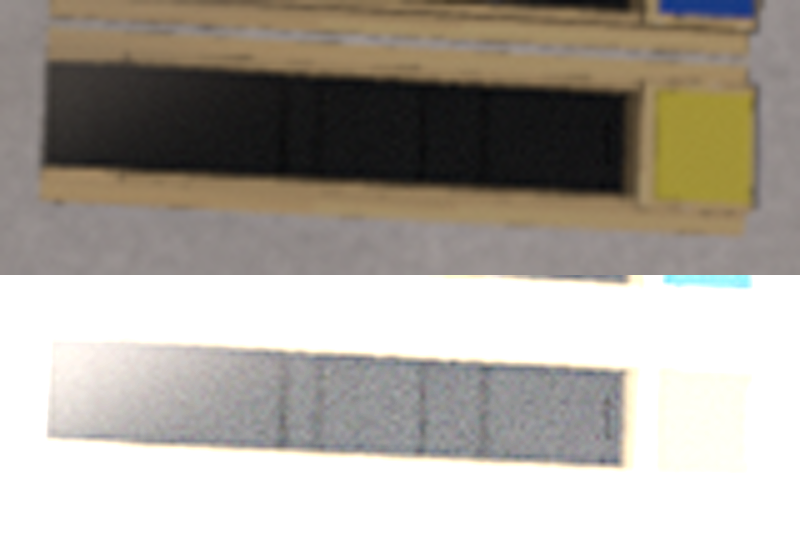

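View pics/bayS.png

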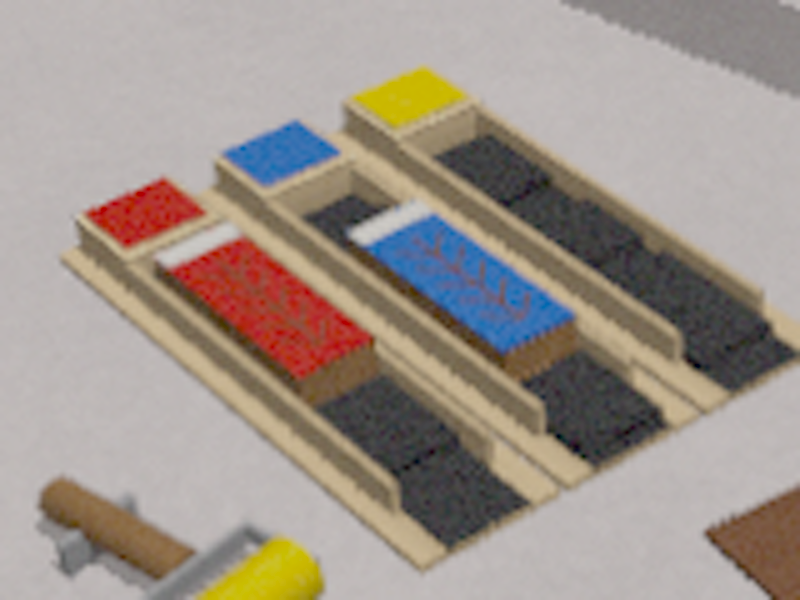

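The bay crop shows the bed recesses as faint dark lines at crop columns 284–318 (short) and 424–485 (long). The end block runs from about 643 to 755. In the scene crop, the yellow bay is the one farthest back and it is empty. Next I fit the poses.

```bash
cat > h.py <<'E'
import numpy as np, cv2
from scipy.spatial.transform import Rotation as R
from scipy.optimize import least_squares
def proj(p,P):
    P=np.atleast_2d(P); c=R.from_rotvec(p["orientation"]).inv().apply(P-p["eye"])*[1,-1,-1]
    return cv2.projectPoints(c,np.zeros(3),np.zeros(3),np.array(p["camera_matrix"]),np.array(p["D"]))[0][:,0]
def place(q,P):
    P=np.array(P,float)/1000; c,s=np.cos(q[2]),np.sin(q[2])
    return np.c_[q[0]+c*P[:,0]-s*P[:,1], q[1]+s*P[:,0]+c*P[:,1], P[:,2]]
def fit(p,P,uv,q0):
    r=least_squares(lambda q:(proj(p,place(q,P))-uv).ravel(),q0,loss="soft_l1"); return r.x,r.fun.reshape(-1,2)
def back(p,uv,z):
    n=cv2.undistortPoints(np.array(uv,float).reshape(-1,1,2),np.array(p["camera_matrix"]),np.array(p["D"]))[:,0]
    d=R.from_rotvec(p["orientation"]).apply(np.c_[n[:,0],-n[:,1],-np.ones(len(n))])
    return p["eye"]+d*((z-p["eye"][2])/d[:,2])[:,None]
def crop(uv,f,o): return (np.array(uv,float)+.5)/f-.5+np.array(o)
def down(yaw): # tool z down, tool x along heading yaw
    c,s=np.cos(yaw),np.sin(yaw)
    return R.from_matrix([[c,s,0],[s,-c,0],[0,0,-1]]).as_rotvec()
E
python3 - <<'E'
from bench import env, optics
from h import *
np.set_printoptions(precision=4,suppress=True)
p=optics.read_camera("top"); s=optics.read_camera("scene")
uv=crop([(441,271),(677,231),(689,313),(455,353)],4,(130,160))
q,f=fit(p,[(-75,25,39),(75,25,39),(75,-25,39),(-75,-25,39)],uv,[.4,.3,-1.57]);print("block",q,f)
print("block in scene",proj(s,place(q,[(-75,25,39),(75,25,39),(75,-25,39),(-75,-25,39)])))
uv=crop([(41,201),(748,67),(742,234)],5,(335,215))
P=[(-180,-45,6),(190,45,6),(190,-45,6)]
b,f=fit(p,P,uv,[.4,0,-1.57]);print("bay",b,f)
print("reproj crop", (proj(p,place(b,[(-180,45,6),(-180,-45,6),(185,0,30),(125,0,30),(-140,28,26),(-140,-28,26),(125,28,26),(125,-28,26)]))-[335,215]+.5)*5-.5)
w=back(p,crop([(284,122),(318,122),(424,135),(485,136)],5,(335,215)),.014)[:,:2]-b[:2]
e=np.array([np.cos(b[2]),np.sin(b[2])]);print("recess edges bay x",w@e*1000)
print("scene crop of bay pts",(proj(s,place(b,[(-140,-28,26),(-140,28,26),(-180,-28,14),(125,45,30),(125,-28,26)]))-[170,100]+.5)*5-.5)
for yw in (0,np.pi):
  for n,(t,z) in {"blk":(q,.15),"blk low":(q,.024),"bay":(b,.15),"bay low":(b,.03)}.items(): print(n,env.solve_ik([t[0],t[1],z],down(t[2]+yw)))
E
```

```text
block [ 0.4847  0.2926 -1.395 ] [[ 0.202   0.4231]
 [-0.1184  0.4539]
 [ 0.1744 -0.4372]
 [-0.26   -0.4318]]
block in scene [[392.3732 215.1728]
 [340.7983 192.2558]
 [351.5174 182.1792]
 [402.34   203.9975]]
bay [ 0.4661 -0.0713 -1.6205] [[-0.2785 -0.0369]
 [-0.0801 -0.4546]
 [ 0.3905  0.4899]]
reproj crop [[ 48.2966  26.7818]
 [ 39.6076 200.8153]
 [754.4853 149.3473]
 [640.8493 143.6539]
 [127.706   61.7823]
 [122.5807 172.0038]
 [639.5468  89.2708]
 [636.7719 198.4659]]
recess edges bay x [-56.73   -39.1188  16.2515  48.1698]
scene crop of bay pts [[754.7965 294.6773]
 [678.4789 334.9109]
 [802.6247 343.7018]
 [376.8802 146.7798]
 [473.8764 109.1888]]
blk [ 0.3949  0.3208 -0.1     1.15    0.     -1.3517]
blk low [ 0.3949  0.424  -0.294   0.8528  0.     -1.3517]
bay [-0.3301  0.1667 -0.3126  1.0915 -0.     -1.8513]
bay low [-0.3301  0.2824 -0.5084  0.78   -0.     -1.8513]
blk [ 0.3949  0.3208 -0.1     1.15    0.      1.7899]
blk low [ 0.3949  0.424  -0.294   0.8528  0.      1.7899]
bay [-0.3301  0.1667 -0.3126  1.0915  0.      1.2903]
bay low [-0.3301  0.2824 -0.5084  0.78    0.      1.2903]
```

```bash
python3 - <<'E'
from bench import env, optics
from h import *
np.set_printoptions(precision=4,suppress=True)
q=[.4847,.2926,-1.395]; b=[.4661,-.0713,-1.6205]
env.move_pose([q[0],q[1],.09],down(q[2]+np.pi))
print(env.move_linear([q[0],q[1],.024],velocity=.1,contact_N=8), env.state()["eef_pos"])
env.set_gripper(0.3,60); s=env.state(); print(s["opening"],s["finger_force"],s["ft_force"],s["time"])
env.move_linear([q[0],q[1],.11],velocity=.15)
s=env.state(); print(s["opening"],s["finger_force"],s["ft_force"],s["eef_pos"])
x=-7.8-7
t=place(b,[(x,0,75)])[0]
env.move_pose(t,down(b[2]+np.pi)); s=env.state(); print(s["eef_pos"],s["ft_force"],s["time"])
p=optics.read_camera("top"); cv2.imwrite("pics/top1.png",p["color"][:,:,::-1])
p2=optics.read_camera("scene"); cv2.imwrite("pics/scene1.png",p2["color"][:,:,::-1])
for n,pp in (("top",p),("scene",p2)): print(n,[(d["bbox"],d["score"]) for d in optics.spot_in("block_yellow",pp)])
# expected corners of block face (top at TCP+15 mm)
T=[(x-75,25,90),(x+75,25,90),(x+75,-25,90),(x-75,-25,90)]
print(proj(p,place(b,T)),proj(p2,place(b,T)))
a=cv2.imread("pics/top1.png")[195:275,335:495];c=cv2.imread("pics/scene1.png")[80:200,200:360]
cv2.imwrite("pics/top1c.png",cv2.resize(a,None,fx=5,fy=5,interpolation=cv2.INTER_CUBIC))
cv2.imwrite("pics/scene1c.png",cv2.resize(c,None,fx=5,fy=5,interpolation=cv2.INTER_CUBIC))
E
```

```text
False [0.485  0.2927 0.0244]
0.5657526311625501 62.47163236141205 [-0.7254 -1.7647  5.256 ] 5.275
0.5678834902510177 62.44841247797012 [-0.2145 -0.1054 -2.8048] [0.4841 0.2924 0.109 ]
[ 0.4671 -0.0559  0.075 ] [ 0.1348 -0.3102 -3.1263] 7.325
top [([152.3, 174.8, 207.2, 228.0], 0.87), ([147.8, 276.4, 206.9, 302.0], 0.7), ([382.2, 228.2, 407.6, 251.3], 0.59)]
scene [([454.1, 201.7, 515.0, 247.5], 0.96), ([261.3, 115.4, 307.8, 147.4], 0.61)]
[[383.7063 228.0069]
 [445.2383 231.3115]
 [444.6406 252.0635]
 [382.8393 248.8799]] [[293.6794 139.2278]
 [261.2534 117.9319]
 [274.9047 111.9212]
 [307.6358 132.4721]]
```

View pics/scene1c.png

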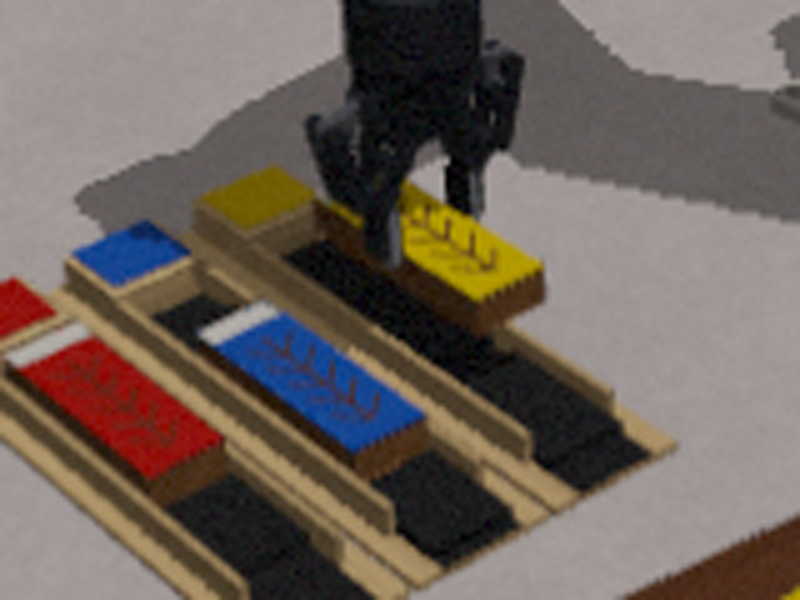

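View pics/top1c.png

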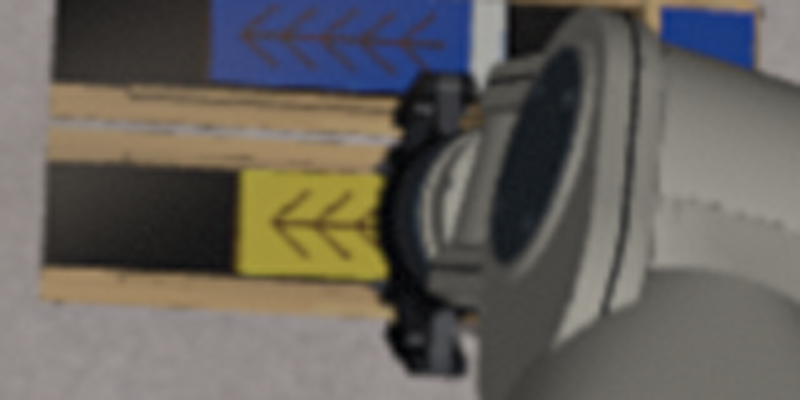

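The block hangs level over the yellow bay with its band towards the label. In the top crop its left end is at column 239, within about 1 mm of where I expected it. Next I lower it and feel along the bed.

```bash
python3 - <<'E'
from bench import env, optics
from h import *
np.set_printoptions(precision=4,suppress=True)
b=[.4661,-.0713,-1.6205]
x=-14.8
env.move_linear(place(b,[(x,0,38)])[0],velocity=.1,contact_N=10)
while x<3:
    hit=env.move_linear(place(b,[(x,0,25.)])[0],velocity=.03,contact_N=7)
    s=env.state(); z=s["eef_pos"][2]*1000
    print(round(x,1),hit,s["eef_pos"]*1000,s["ft_force"],round(s["time"],2))
    if z<27.5: break
    if z>37: print("high contact"); break
    x+=1.5
    env.move_linear(place(b,[(x,0,z+1)])[0],velocity=.03)
E
```

```text
-14.8 True [467.6377 -56.7667  32.8083] [-2.2721  0.1898  9.9673] 8.36
-13.3 True [466.8446 -58.1048  32.7904] [-3.0996  1.0093 10.8787] 8.82
-11.8 True [466.6756 -59.5481  32.7729] [-2.238   0.8323 10.7971] 9.28
-10.3 True [466.3139 -61.3252  31.3149] [ 0.3525 -2.6978 -4.3458] 9.73
-8.8 True [466.762  -62.526   25.8595] [-2.4031  0.5011  8.6822] 10.27
```

It dropped a full 7.0 mm, from 32.8 to 25.9. Now release, back off and check.

```bash
python3 - <<'E'
from bench import env, optics
from h import *
np.set_printoptions(precision=4,suppress=True)
b=[.4661,-.0713,-1.6205]
p0=env.state()["eef_pos"]
env.set_gripper(1.0); s=env.state();print(s["opening"],s["ft_force"])
env.move_linear([p0[0],p0[1],.15],velocity=.15)
env.movej([-1.347,.259,.021,1.334,0,1.418]); print(env.state()["time"],env.state()["ft_force"])
im=[]
for n,(r,c) in (("top",(185,335)),("scene",(100,200))):
    p=optics.read_camera(n); im.append(cv2.resize(p["color"][r:r+80 if n=="top" else r+100,c:c+160,::-1],None,fx=4,fy=4,interpolation=cv2.INTER_CUBIC))
    for z in(40,47): 
        print(n,z,[(np.round((proj(p,place(b,[(x,y,z) for x,y in((-83,25),(67,25),(67,-25),(-83,-25))]))-[c,r]+.5)*4-(.5 if n=="top" else -320+.5-320))[:]).tolist() if 0 else np.round((proj(p,place(b,[(x,y,z) for x,y in((-83,25),(67,25),(67,-25),(-83,-25))]))-[c,r]+.5)*4).tolist()])
cv2.imwrite("pics/end0.png",im[0][:,:]) ; cv2.imwrite("pics/end.png",im[0] if 0 else np.vstack([im[0][:200+120],im[1][:280]]))
E
```

```text
1.000842329678674 [ 0.1636 -0.455   0.6886]
13.6167 [0.6572 1.0329 0.5378]
top 40 [[[195.0, 178.0], [430.0, 191.0], [427.0, 270.0], [192.0, 258.0]]]
top 47 [[[197.0, 178.0], [433.0, 191.0], [431.0, 270.0], [193.0, 258.0]]]
scene 40 [[[374.0, 214.0], [247.0, 128.0], [300.0, 103.0], [428.0, 187.0]]]
scene 47 [[[373.0, 206.0], [246.0, 120.0], [300.0, 96.0], [428.0, 179.0]]]
```

View pics/end.png

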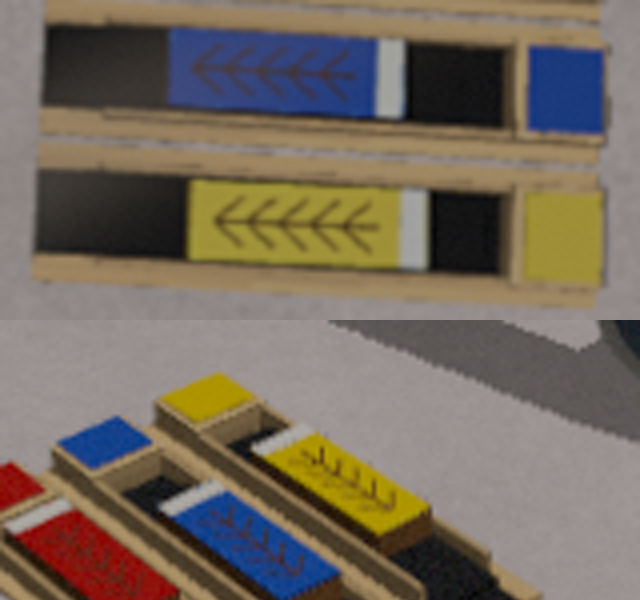

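The picture shows the block flat in the yellow bay with its band at the label end. Its face corners in the scene half, (430,188) and (250,128), match the prediction for a home block (z = 40) and not one lying on top of the bed.

```bash
python3 -c "
from bench import env
print(env.close_job())"
```

```text
the job is handed in; nothing more can be done
None
```

The yellow block is home and flat in the yellow bay, with its white-banded end towards the label; I let go of it, moved the arm clear and handed the job in at about 14 s.

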